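Sweep the offcuts into the scrap tray

ROBOT

A 6-joint arm with a two-finger parallel gripper is mounted at the origin on the work surface. World frame = base frame: x ahead of the robot, y to its left, z up, the work surface at z = 0. Lengths are in mm, angles in rad, forces in N, time in s.
With the tool pointing down it reaches from about 325 to 875 mm from the base axis. Payload 4.4 kg.
Tool frame: the origin (TCP) lies on the centre line of the jaws, within the pads' length; the fingertips stand ahead of it and the grasp point (between the pads) lies 6 mm ahead of it (ctrl.tcp_to_tips is the z of the fingertips in the tool frame, in mm); z points along the fingers, y is the direction in which the jaws open and shut (so a half turn about z gives the same grasp; the last joint's range is limited). The gripper opens to 85 mm and grips with 20 to 120 N. Pads are 22 mm wide; open, the fingers measure 114 mm over their backs; the gripper's body (76 mm by 85 mm) begins 54 mm behind the grasp point. The pads swing forward as they close: fully open they stand 13 mm farther back than shut.
Start: joints at [-1.482, 0.207, 1.542, -0, 1.393, -0.15], TCP at [135.996, -558.688, 256.282] pointing down, gripper open.
Joint ranges: [-2.73, 2.73], [-0.86, 2.22], [0.23, 2.46], [-1.11, 4.25], [0.08, 2.63], [-2.82, 2.82]. Speed limits (rad/s): [2.79, 2.79, 3.14, 3.14, 3.14, 3.14].

INTERFACE

Orientations are given as a 3x3 rotation matrix whose columns are the frame's x, y, z axes.
In Python, from plant import ctrl, sensors, optics gives the robot as it stands. Calls block until the motion is done:
- ctrl.move_ptp(position, orientation): joint-space move of the TCP to a pose.
- ctrl.move_l(position, rot=None, vel=150, threshold=None): straight line of the TCP; rot=None keeps the orientation; vel is the mean speed in mm/s. With threshold (N) it stops when the force on the tool has changed by that much, and returns True; else False.
- ctrl.set_joints(angles): joint-space move.
- ctrl.gripper_to(opening, force=None): finger opening in mm; force is the grip in N (None keeps the last); returns when the fingers have stopped.
- ctrl.hold(seconds).
- ctrl.solve_ik(position, orientation): joint angles nearest the present ones, or None.
- sensors.read_state(): the state.
- optics.grab_frame(name): name is "side" or "top" or "wrist"; returns (picture, depth): 400x640x3 uint8, red, green, blue; 400x640 float32, mm along the optical axis (not along the pixel's ray), 0 where there is no reading.
- optics.camera_params(name): a dict with "mtx" (3x3 intrinsics, pixels), "R" (3x3) and "t" (3): a world point X has camera coordinates R X + t; the wrist camera has in their place "T_tool_cam" (4x4, takes a point from camera to tool coordinates, whose origin is the TCP and whose axes are the flange's). Camera axes: x right, y down, z forward; pixel columns grow to the right and rows downward; lengths in mm; the calibration is good to about 2 mm. A picture is of the moment at which its call begins: read the wrist's pose just before it. camera_params takes no time and is no camera call.
A pose or a line that the arm cannot do raises ctrl.MotionError and nothing moves.
- ctrl.finish_job(): hands the job in, once; it reports no verdict.
The state is a dict: "t": time; "q": joint angles; "qvel": joint speeds; "tau": joint torques, N m; "eef_pos": TCP position; "eef_rot": TCP orientation; "force": force on the tool from outside, world axes, zero at the start; "wrist_torque": the same for the moment, N m; "grip_width": finger opening in mm.
Only numpy, scipy, OpenCV 4.12 (cv2) and the standard library are available. Lean on these libraries where they do the work, as an engineer would, in place of code of your own. Each camera call takes 0.05 s, during which the arm holds its last target. There are 200 camera calls.

TASK

Clear the three wood offcuts (the square, the strip and the round plug) off the white cutting table: push them along its surface with the fingertips, over its end and down into the red scrap tray; do not pick them up. Leave the tape measure, the turned knob, the tin and everything else standing where it is.

Things in the scene. Friction and masses are not known exactly. Their poses are not given: they have to be found in the camera images.
- board: Fixed cutting table: flat white top 260 (x) by 380 mm (y), 60 mm above the bench. Origin: centre of its underside, on the bench; x away from the robot, y along its length (yaw within 0.15 rad of the world's). Fence on the far edge: near face at x = +130 mm, 30 mm above the top. Rim strip on the front edge (x = -130 mm): 10 mm high. The ends (y = +190, -190 mm) have no rim; a tray stands against each.
- red_tray: Fixed red open scrap tray, empty, 250 (x) by 120 (y) by 52 mm high, walls and floor 4 mm. Origin: centre of its underside, on the bench; axes parallel to the board's. Its rim is 8 mm below the white top, its long wall 3 mm from the top's end: what is pushed over that end drops in. It is at board y = +253 or -253 mm, changing from run to run; the blue tray is at the other end.
- blue_tray: Fixed blue tray of the same size and placing at the other end of the board, holding four finished turned wooden knobs; not to be used. Origin: centre of its underside, on the bench.
- square: Offcut: square block of mid-brown wood, 36 x 36 x 18 mm, origin at its centre, z axis up; lies flat on the cutting table at any yaw, so its centre starts 69 mm above the bench; 15 to 28 g, slides freely.
- strip: Offcut: dark-brown block of wood, 46 (its x) x 28 (its y) x 18 mm, origin at its centre, z axis up; lies flat on the cutting table at any yaw, so its centre starts 69 mm above the bench; 15 to 28 g, slides freely.
- plug: Offcut: round plug from a hole saw, tan cork colour, 40 mm diameter, 18 mm thick, origin at its centre, axis z up; lies flat on the cutting table at any yaw, so its centre starts 69 mm above the bench; 15 to 28 g, slides freely. The offcuts lie in three rows along the board, at board x about -88, -26 and +36 mm (which is where changes), board y -100 to +100 mm; each row is clear to both ends.
- tape: Yellow tape measure standing on the white top near the fence, 32 x 50 mm, 46 mm high, 250 g; origin: centre of its underside. Leave alone.
- knob: Turned wooden knob standing on the white top near the fence, 34 mm wide, 40 mm high; origin: centre of its underside. Leave alone.
- tin: Small green tin with a black cap standing on the white top near the fence, 34 mm diameter, 45 mm high; origin: centre of its underside. Tape, knob and tin stand about 100 mm beyond the board's centre line (board x = +100 mm), in any order. Leave alone.
- glue: Pale glue bottle with a yellow label and orange cap, 54 mm diameter, 170 mm high, on the bench behind the board; origin: centre of its underside. Leave alone.
- jar: Glass jar, 70 mm diameter, 90 mm high, on the bench behind the board; origin: centre of its underside. Leave alone.
- driver: Screwdriver lying on the bench behind the board. Leave alone.
- hammer: Hammer lying on the bench to the right (-y). Leave alone.

How it is judged (in metres and radians):
At the end, for the whole second after the job is handed in: The square, the strip and the plug all lie at rest (under 20 mm/s) inside the red tray: their centres within its inner walls and less than 50 mm above the bench (x of square in the frame of red_tray between -0.121 and 0.121 m and y of square in the frame of red_tray between -0.056 and 0.056 m and z of each of square, strip, plug in the frame of red_tray below 0.05 m and linear speed of each of square, strip, plug below 0.02 m/s and x of strip in the frame of red_tray between -0.121 and 0.121 m and y of strip in the frame of red_tray between -0.056 and 0.056 m and x of plug in the frame of red_tray between -0.121 and 0.121 m and y of plug in the frame of red_tray between -0.056 and 0.056 m); the robot touches nothing.
It fails at once if an offcut is lifted: its centre rises more than 92 mm above the bench (23 mm above where it lies) (height (world z) of any of square, strip, plug above 0.092 m).
It fails at once if an offcut is carried over the red tray: its centre is above the tray's middle (within 30 mm of its long centre line) and still more than 75 mm above the bench ((y of square in the frame of red_tray between -0.03 and 0.03 m and x of square in the frame of red_tray between -0.121 and 0.121 m and height (world z) of square above 0.075 m) or (y of strip in the frame of red_tray between -0.03 and 0.03 m and x of strip in the frame of red_tray between -0.121 and 0.121 m and height (world z) of strip above 0.075 m) or (y of plug in the frame of red_tray between -0.03 and 0.03 m and x of plug in the frame of red_tray between -0.121 and 0.121 m and height (world z) of plug above 0.075 m)).
It fails at once if the tape, knob, tin or something on the bench is moved by more than 25 mm (distance of any of tape, knob, tin, glue, jar, driver, hammer from where it was at the start of the episode above 0.025 m).
It fails at once if the tape, knob, tin, glue or jar is tipped by more than 0.5 rad (angle between any of tape, knob, tin, glue, jar's own z axis and vertical above 0.5 rad).
It also fails if it takes over 67 s, if anything falls off the work surface, if the arm or the gripper's body presses on something with over 40 N, if the wrist force passes 120 N, or if a joint passes its speed limit or range.

## Working session

There is one attempt and no reset: what is moved stays moved. The work goes in short steps, each a Python script; the robot and the scene stay as the last script left them, time stands still between calls to the robot, and variables do not carry over. Pictures are saved under pics/ and viewed, about 8 in all and at most 12, crops included, and the job is handed in when it is done.

```bash
ls; mkdir -p pics
python3 - <<'E'
from plant import ctrl,sensors,optics
import cv2,numpy as np
for n in("top","side"):
    p,d=optics.grab_frame(n); cv2.imwrite(f"pics/{n}0.png",p[:,:,::-1]); np.savez(f"{n}0.npz",p=p,d=d)
    c=optics.camera_params(n); print(n,c)
s=sensors.read_state(); print(s["t"],s["eef_pos"],s["grip_width"],ctrl.tcp_to_tips); print(s["eef_rot"])
E
```

```text
pics
top {'mtx': array([[429.85829754,   0.        , 321.02400205],
       [  0.        , 429.85829754, 189.83789961],
       [  0.        ,   0.        ,   1.        ]]), 'R': array([[-0.02149987, -0.9997265 ,  0.00920175],
       [-0.99091753,  0.0200866 , -0.13296232],
       [ 0.13274112, -0.01197685, -0.99107838]]), 't': array([-76.48610553, 642.97987941, 997.46923455])}
side {'mtx': array([[500.67517053,   0.        , 327.07465496],
       [  0.        , 500.67517053, 202.44007187],
       [  0.        ,   0.        ,   1.        ]]), 'R': array([[-0.88797087, -0.45941642,  0.02107817],
       [-0.25095866,  0.44563293, -0.85932011],
       [ 0.38539264, -0.76834097, -0.51100359]]), 't': array([515.62373719, 262.51426633, 863.97726351])}
0.1 [ 135.93726467 -558.0135645   255.19693947] 85.06111700653472 25.0
[[ 9.71622801e-01  2.36535607e-01 -1.97464079e-04]
 [ 2.36535471e-01 -9.71620432e-01  2.16970313e-03]
 [ 3.21351915e-04 -2.15484030e-03 -9.99997627e-01]]
```

View pics/top0.png

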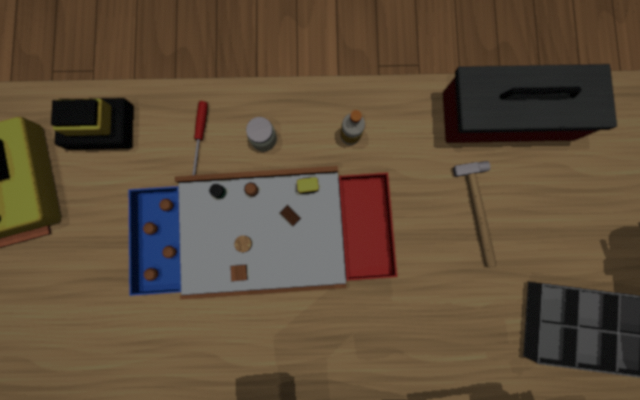

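View pics/side0.png

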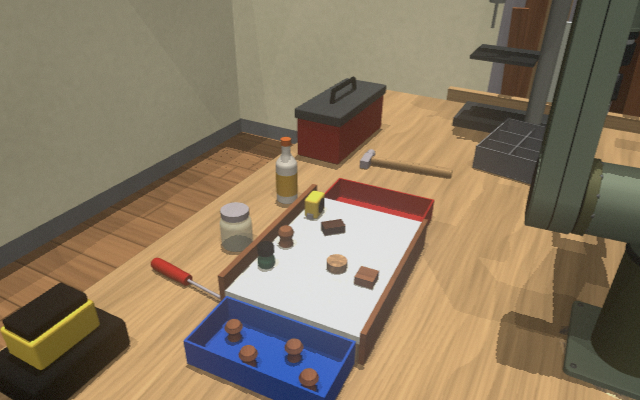

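The top view shows the red tray on the right (−y, about px 367,227). The offcuts are the strip at (290,215), the plug at (243,243) and the square at (239,272). The tape (307,185), knob (251,189) and tin (218,191) stand along the fence. The side view shows the same layout.

```bash
cat > h.py <<'E'
from plant import ctrl,sensors,optics
import cv2,numpy as np
C=optics.camera_params("top")
def ray(uv,z):
    uv=np.atleast_2d(uv).astype(float); R,t=C["R"],C["t"]; o=-R.T@t
    d=(np.linalg.inv(C["mtx"])@np.c_[uv,np.ones(len(uv))].T).T@R
    return o+d*((z-o[2])/d[:,2])[:,None]
def big(m): 
    return max(cv2.findContours(m,cv2.RETR_EXTERNAL,cv2.CHAIN_APPROX_NONE)[0],key=cv2.contourArea)
def scene(p):
    hsv=cv2.cvtColor(p,cv2.COLOR_RGB2HSV)
    w=cv2.inRange(hsv,(0,0,90),(179,50,255)); w[:165]=0;w[300:]=0;w[:,:170]=0;w[:,355:]=0
    c=big(w); rect=cv2.minAreaRect(ray(c[:,0],60)[:,:2].astype(np.float32))
    hull=np.zeros_like(w); cv2.fillConvexPoly(hull,cv2.convexHull(c),255)
    hull=cv2.erode(hull,np.ones((3,3)))
    b=cv2.inRange(hsv,(0,70,0),(25,255,255))&hull
    out=[]
    for k in cv2.findContours(b,cv2.RETR_EXTERNAL,cv2.CHAIN_APPROX_NONE)[0]:
        if cv2.contourArea(k)>40:
            q=ray(k[:,0],74)[:,:2].astype(np.float32); r=cv2.minAreaRect(q); m=np.zeros_like(w); cv2.drawContours(m,[k],-1,255,-1)
            out.append((np.round(k[:,0].mean(0)),r,np.round(cv2.mean(p,m)[:3])))
    return rect,out
E
python3 - <<'E'
from h import *
p=np.load("top0.npz")["p"]; r,o=scene(p); print(r,cv2.boxPoints(r))
for x in o: print(x)
hsv=cv2.cvtColor(p,cv2.COLOR_RGB2HSV)
m=cv2.inRange(hsv,(0,150,60),(8,255,255)); m[:,:338]=0;m[:,400:]=0;m[:160]=0;m[290:]=0
print("red",cv2.minAreaRect(ray(big(m)[:,0],52)[:,:2].astype(np.float32)))
E
```

```text
((540.9501953125, 56.5291748046875), (260.23260498046875, 385.4302062988281), 2.6628270149230957) [[ 402.02115  242.99118]
 [ 419.92764 -142.02283]
 [ 679.8793  -129.93283]
 [ 661.9728   255.08118]]
(array([238., 272.]), ((450.4383544921875, 103.17868041992188), (33.67409896850586, 34.24480056762695), 0.360143780708313), array([89., 60., 42.]))
(array([243., 243.]), ((515.9844970703125, 94.25679016113281), (34.81682205200195, 34.33524703979492), 88.78174591064453), array([109.,  86.,  60.]))
(array([290., 215.]), ((578.9558715820312, -15.407735824584961), (39.749725341796875, 21.354673385620117), 44.06962203979492), array([52., 33., 23.]))
(array([251., 189.]), ((642.4725952148438, 74.6900634765625), (30.316904067993164, 26.383426666259766), 44.183876037597656), array([78., 52., 36.]))
red ((553.0316772460938, -198.29013061523438), (248.7890625, 118.41436004638672), 2.689542770385742)
```

```bash
cat >> h.py <<'E'
YAW=0.0465; B0=np.array([541,56.5]); ex=np.array([np.cos(YAW),np.sin(YAW)]); ey=np.array([-ex[1],ex[0]])
def toB(w): w=np.array(w)-B0; return np.array([w@ex,w@ey])
def W(bx,by,z): return np.r_[B0+bx*ex+by*ey,z]
def rot():   # jaws open along board x
    y=np.r_[ex,0]; z=np.array([0,0,-1.]); return np.c_[np.cross(y,z),y,z]
def push(piece,end=-193,z=88):
    b=toB(piece); R=rot(); s=b[1]+50
    P=W(b[0],s,180)
    if ctrl.solve_ik(P,R) is None: print("ik none")
    ctrl.move_ptp(P,R); print("hit",ctrl.move_l(W(b[0],s,z),vel=100,threshold=8))
    S=sensors.read_state(); zz=S["eef_pos"][2]+ (2 if S["eef_pos"][2]>z+1 else 0)
    print(b,S["eef_pos"],S["t"])
    print("push",ctrl.move_l(W(b[0],end,zz),vel=90,threshold=25)); print(sensors.read_state()["force"])
    ctrl.move_l(W(b[0],end+15,zz),vel=100); ctrl.move_l(W(b[0],end+15,180),vel=150)
    print(sensors.read_state()["t"])
E
python3 - <<'E'
from h import *
R=rot(); q=ctrl.solve_ik(W(36,0,180),R); print(q)
ctrl.gripper_to(20)
push((579,-15.4))
p,d=optics.grab_frame("side"); cv2.imwrite("pics/side1.png",p[:,:,::-1])
E
```

```text
[-4.87151272e-02  2.88774928e-01  1.60512665e+00 -4.44089210e-16
  1.24769107e+00 -9.52151272e-02]
hit False
[ 34.61677938 -73.5886444 ] [577.42991088  34.47626459  88.80147835] 4.425
push False
[-0.61715721 -0.1480213   0.28758703]
7.5167
```

View pics/side1.png

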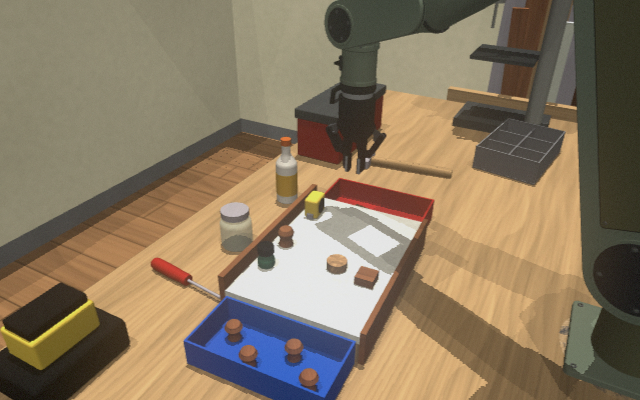

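The side view shows the strip gone from the board (it was at 333,227) and everything else in place. The tray interior is hidden, so I'll check it from above after the next two pushes.

Run:
```python
from h import *
push((516,94.3)); push((450.4,103.2))
ctrl.move_l(W(-86,0,260),vel=200)
ctrl.set_joints([-1.482,0.207,1.542,0,1.393,-0.15]) if False else ctrl.move_ptp(W(-140,150,300),rot())
p,d=optics.grab_frame("top"); cv2.imwrite("pics/top2.png",cv2.resize(p[150:310,110:430,::-1],(800,400)))
```

```text
hit False
[-23.21591011  38.92122195] [514.40802623 144.29099461  88.71841669] 9.6917
push False
[ 0.14959055 -0.72409303 -0.14146214]
14.0333
hit False
[-88.33130021  50.8609025 ] [448.78138165 153.18220083  88.61341291] 16.2083
push False
[ 0.73684055 -0.16416335 -0.51425444]
20.6833
```

View pics/top2.png

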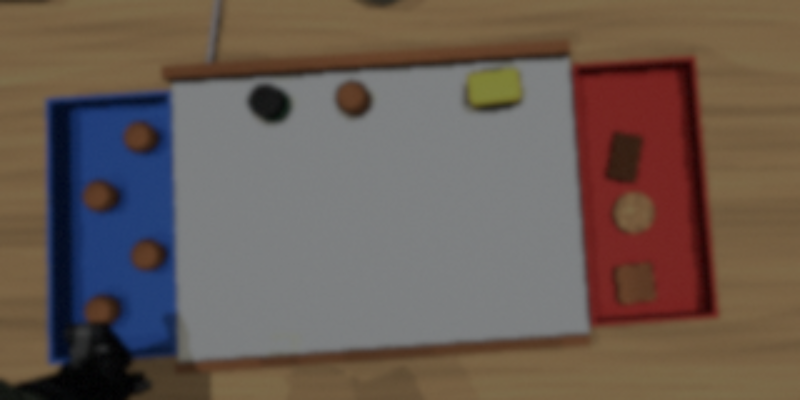

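The crop shows all three offcuts lying flat in the red tray: strip at (623,156), plug at (634,213), square at (635,283). The tin, knob and tape haven't moved, and the gripper is clear and high.

Run:
```python
from h import *
s=sensors.read_state(); print(s["t"],s["eef_pos"],s["force"])
ctrl.finish_job()
```

```text
22.5583 [394.56174271 198.53752158 299.20571257] [0.67369495 0.21716928 0.067259  ]
the job is handed in; nothing more can be done
```

I pushed the strip, the plug and the square along the cutting table, one at a time, with the gripper's two fingertips about 20 mm apart. Each went over the −y end into the red tray, and nothing was picked up.

- **Placing:** the last top view shows all three lying flat inside the red tray, with the tape, knob, tin and blue-tray knobs looking undisturbed. I judged this by eye and did not measure the final positions.
- **Robot:** it ended clear of the scene at about 300 mm height, with a force reading under 1 N. No push tripped its 25 N stop.
- **Time:** I handed in at 22.6 s of the 67 s allowed.

No check failed or disagreed. The last top view was cropped and did not cover the jar, glue or hammer. They looked undisturbed in the side view after the first push, and the arm kept away from them after that.

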